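Refit the portion wheel in the pantry's bulk feeder

TASK

The dry-food feeder at the packing table has been cleaned and needs its portion wheel back. Pick up the orange four-vane wheel by its grip bar, turn it so that its vanes fit between the four black drive pins of the white feeder base, press it firmly down until it lies fully home on the steel disc, and only then let go. Leave the blue three-vane wheel where it is.

Things in the scene. Friction and masses are not known exactly. Their poses are not given: they have to be found in the camera images.
- four_wheel_grip (a point): Orange wheel, loose, 0.14-0.26 kg, upright on the table. Flat cross of 4 vanes (20 wide, 14 thick, reaching 50 mm from the axis), hub 40 across to 26 mm up, then a grip bar 50 long, 22 wide, from 26 to 66 mm above the underside. Point: centre of the grip bar, on the axis, 46 mm above the underside. x along the bar and one vane pair, y across the bar along the other pair, z up.
- three_wheel_grip (a point): Blue wheel, the wrong one: same hub, grip bar and sizes, but three vanes 120 degrees apart. Loose on the table. Point: centre of its grip bar, 46 mm above its underside; x along the bar and one vane, z up.
- seat (a point): Centre of the top face of the feeder's steel disc (144 mm across, its face 30 mm above the table). z up; x and y run along the four open ways between the pins, 32 mm wide at the narrowest: a 20 mm vane has about 6 mm or 12 degrees of play. Any quarter turn of the wheel fits. Fully home, the wheel's underside lies on the disc, its grip point 46 mm above here; unmeshed on the pin tops, 68 mm.
- feeder_base: The fixed feeder base: white block 160 x 160 mm with the steel disc on top and a low steel lip at its -x side. Origin: centre of its underside, on the table, below the seat; same axes as the seat. On the disc stand 4 round black pins, 24 mm across, 22 mm tall, the top 7 mm coned to 10 mm across, axes 40 mm from the centre at 45, 135, 225 and 315 degrees from x.
There are look-alikes about, which are no part of the job. Of the things that look like the part that bears four_wheel_grip, take the one that is farthest to the robot's left at the start.

How it is judged:
By the outcome, as a careful person would: the job done as asked, in the order asked, and still so for the second after the job is handed in, with the robot touching nothing.
It also fails if it takes over 35 s, if anything falls off the work surface, if the arm or the gripper's body presses on something with over 40 N, if the wrist force passes 120 N, or if a joint passes its speed limit or range.

ROBOT

A 6-joint arm with a two-finger parallel gripper is mounted at the origin on the work surface. World frame = base frame: x ahead of the robot, y to its left, z up, the work surface at z = 0. Lengths are in m, angles in degrees, forces in N, time in s.
With the tool pointing down it reaches from about 0.325 to 0.9 m from the base axis. Payload 6.1 kg.
Tool frame: the origin (TCP) lies on the front face of the gripper's body, between the roots of the fingers; the fingertips stand 70 mm ahead of it and the grasp point (between the pads) lies 51 mm ahead of it; z points along the fingers, y is the direction in which the jaws open and shut (so a half turn about z gives the same grasp; the last joint's range is limited). The gripper opens to 87 mm and grips with 3 to 60 N. Pads are 19 mm wide; open, the fingers measure 117 mm over their backs; the gripper's body (75 mm by 190 mm) begins 51 mm behind the grasp point.
Start: joints at [64.051, 12.628, 87.462, -0, 79.91, -7.225], TCP at [0.201, 0.592, 0.292] pointing down, gripper open.
Joint ranges: [-170.65, 170.65], [-52.31, 119.04], [5.05, 147.46], [-71.25, 251.25], [11.57, 151.72], [-153.62, 153.62]. Speed limits (degrees/s): [147.25, 147.25, 172.46, 180, 180, 180].

INTERFACE

Orientations are given as [roll, pitch, yaw] about the fixed x, y, z axes, in that order (R = Rz(yaw) Ry(pitch) Rx(roll)).
In Python, from workcell import * gives the robot as it stands.
- The arm moves only by the tool carry_out, never from a script. Its argument "steps" is text: rows parted by semicolons, each of 7 numbers parted by spaces: the shift along the tool's x, y, z in cm, then the turn, a rotation vector about the tool's x, y, z in degrees, then the finger opening in cm, from 0 to 8.7. In form: tx ty tz rx ry rz claw; .... A call has 1 to 5 rows; each row is the pose to reach, as a shift and turn from the pose commanded when the call began, along the tool's axes at that moment; what a row does not reach only later rows make up. A row lasts 1/8 s, in which the tool goes at most 62.5 mm and 10.7 degrees, less where a joint would pass 70% of its speed; a pose out of reach is approached as far as the arm can. A call with a gripper value outside its range is refused whole. The fingers move at their own pace and stop on an object; the grip force is fixed at half the most. Time passes only in rows, so rows that repeat a pose let the fingers close. It gives the time, the measured TCP pose, the force and the opening at its end, in the units of the state.
- observe(): the state, without advancing time (a new reading comes with each control period).
- grab_frame(name): name is "scene" or "top" or "wrist"; returns the picture (420x560x3 uint8, red, green, blue); there is no depth.
- camera_model(name): a dict with "fx", "fy", "cx", "cy" (pixels), "world_to_cam" (4x4, takes a point from world to camera coordinates). Camera axes: x right, y up, looking along -z (the intrinsics and any distortion apply to the point x, -y, -z); pixel columns grow to the right and rows downward; lengths in m; the calibration is good to about 2 mm. The wrist camera is an equidistant fisheye: a pixel r from the principal point sees the ray r / f radians off the axis. A picture is of the moment at which its call begins: read the wrist's pose just before it. camera_model takes no time and is no camera call; for the wrist camera it gives the pose at the moment of the call.
- job_done(): hands the job in, once; it reports no verdict.
The state is a dict: "clock": time; "qpos": joint angles; "dq": joint speeds; "joint_torque": joint torques, N m; "tool_pos": TCP position; "tcp_rot": TCP orientation; "contact_force": force on the tool from outside, world axes, zero at the start; "moment": the same for the moment, N m; "grip_width": finger opening in m.
Only numpy, scipy, OpenCV 4.12 (cv2) and the standard library are available. Lean on these libraries where they do the work, as an engineer would, in place of code of your own. Each camera call takes 0.05 s, during which the arm holds its last target. There are 200 camera calls.

## Working session

There is one attempt and no reset: what is moved stays moved. The work goes in short steps, Python scripts to look and compute and a tool call to move; the robot and the scene stay as the last step left them, time stands still between calls to the robot, and variables do not carry over. Pictures are saved under pics/ and viewed, about 8 in all and at most 12, crops included, and the job is handed in when it is done.

Besides the shell and the picture viewer there is one more tool, called after "Request:" as name(argument=value, ...), one argument or row to a line, values as JSON. carry_out: Moves the arm, as the interface text tells. Its arguments: {"type":"object","properties":{"steps":{"type":"string"}},"required":["steps"]}

```bash
mkdir -p pics; ls; python3 - <<'E'
from workcell import *
import cv2,numpy as np
s=observe(); print({k:np.round(v,3).tolist() for k,v in s.items()})
a=grab_frame("scene"); b=grab_frame("top")
for n,i in(("scene",a),("top",b)):
    cv2.imwrite(f"pics/{n}0.png",i[...,::-1]); m=camera_model(n); print(n,m)
c=camera_model("wrist"); w=grab_frame("wrist"); print(c); cv2.imwrite("pics/wrist0.png",w[...,::-1])
E
```

```text
pics
{'clock': 0.0, 'qpos': [64.05, 12.676, 87.525, 0.002, 79.91, -7.225], 'dq': [-0.032, -0.056, -0.026, 0.035, 0.084, -0.057], 'joint_torque': [0.002, -49.461, -38.738, 0.07, 0.057, -0.0], 'tool_pos': [0.2, 0.591, 0.291], 'tcp_rot': [-179.891, -0.016, 161.275], 'contact_force': [0.006, 0.209, 0.554], 'moment': [0.022, 0.004, -0.008], 'grip_width': 0.087}
scene {'fx': 514.2062804224437, 'fy': 514.2062804224437, 'cx': 277.5358829643994, 'cy': 211.65439617433927, 'world_to_cam': array([[-0.08620046,  0.99614316,  0.01637962, -0.01617578],
       [-0.57671547, -0.06329829,  0.81448916,  0.22900246],
       [ 0.81238461,  0.06076295,  0.57994751, -1.32683532],
       [ 0.        ,  0.        ,  0.        ,  1.        ]])}
top {'fx': 535.7555445635584, 'fy': 535.7555445635584, 'cx': 274.5718383580633, 'cy': 208.11759146801822, 'world_to_cam': array([[-0.00637266, -0.99952489, -0.03015589,  0.08618357],
       [ 0.98930627, -0.01069608,  0.14546029, -0.50169872],
       [-0.14571373, -0.02890645,  0.98890441, -0.88831359],
       [ 0.        ,  0.        ,  0.        ,  1.        ]])}
{'fx': 325.19226210127806, 'fy': 325.19226210127806, 'cx': 278.9207211346235, 'cy': 204.8811021710145, 'world_to_cam': array([[ 0.32054378,  0.94723274, -0.0013522 , -0.62411909],
       [-0.90537181,  0.30595772, -0.29443465,  0.03553547],
       [-0.27848442,  0.09560344,  0.95567066, -0.39189584],
       [ 0.        ,  0.        ,  0.        ,  1.        ]])}
```

View pics/top0.png

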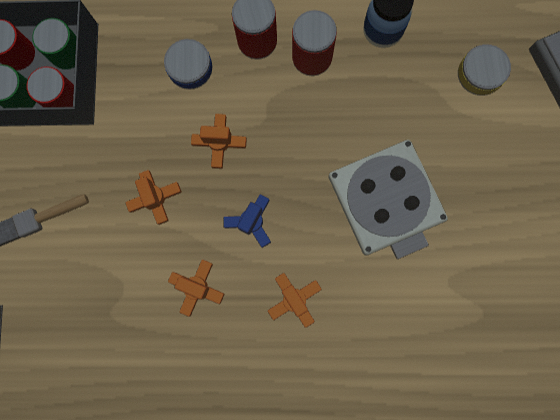

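View pics/scene0.png

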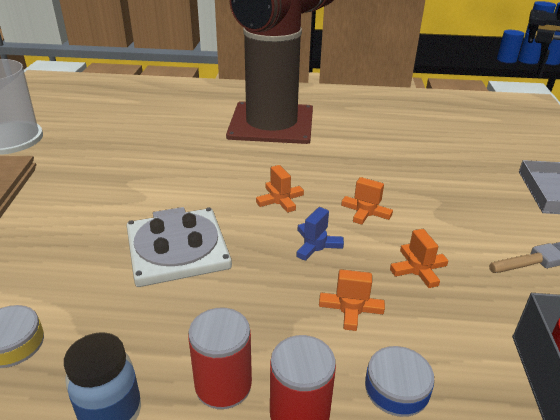

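Top view: orange four-armed wheels at about (152,195), (218,140), (196,288) and (296,298), and the blue three-vane wheel at (250,220). The base is at (389,197). Left is +y, so image-left, which makes the candidate (152,195). In the scene view that is (420,258). I'll check it with a close crop and take rough positions.

```bash
cat > h.py <<'E'
from workcell import *
import cv2,numpy as np
def ray(m,uv):
    uv=np.atleast_2d(np.float64(uv)); p=(uv-[m["cx"],m["cy"]])/m["fx"]
    if m.get("fish"):
        th=np.linalg.norm(p,axis=1,keepdims=True); p3=np.c_[p/np.maximum(th,1e-9)*np.sin(th),np.cos(th)]
    else: p3=np.c_[p,np.ones(len(p))]
    R=m["world_to_cam"][:3,:3]; t=m["world_to_cam"][:3,3]
    return -R.T@t,(p3*[1,-1,-1])@R
def onz(m,uv,z):
    o,d=ray(m,uv); return o+d*((z-o[2])/d[:,2])[:,None]
def proj(m,P):
    c=np.atleast_2d(P)@m["world_to_cam"][:3,:3].T+m["world_to_cam"][:3,3]; c=c*[1,-1,-1]
    if m.get("fish"):
        r=np.linalg.norm(c[:,:2],axis=1,keepdims=True); q=c[:,:2]/r*np.arctan2(r,c[:,2:])
    else: q=c[:,:2]/c[:,2:]
    return q*m["fx"]+[m["cx"],m["cy"]]
def mod(n):
    m=camera_model(n); m["fish"]=n=="wrist"; return m
def orange(im):
    h=cv2.cvtColor(im,cv2.COLOR_RGB2HSV); return cv2.inRange(h,(5,180,80),(16,255,255))
def blobs(mask,amin=150):
    n,l,s,c=cv2.connectedComponentsWithStats(mask); return [(c[i],s[i],l==i) for i in range(1,n) if s[i,4]>amin]
E
python3 - <<'E'
from h import *
t=cv2.imread("pics/top0.png"); s=cv2.imread("pics/scene0.png"); w=cv2.imread("pics/wrist0.png")
m=mod("top")
for c,st,_ in blobs(orange(t[...,::-1])): print(c.round(1),st,onz(m,c,.02).round(3))
print("base",onz(m,[389,197],.03).round(3))
a=cv2.resize(t[155:235,110:190],(400,400),interpolation=2); b=cv2.resize(s[220:300,380:460],(400,400),interpolation=2)
cv2.imwrite("pics/crop1.png",np.hstack([a,b]))
E
```

```text
[211.2 131.5] [191 114  38  31 336] [[0.646 0.196 0.02 ]]
[141.5 191.5] [126 171  29  41 316] [[0.538 0.32  0.02 ]]
base [[ 0.521 -0.117  0.03 ]]
```

View pics/crop1.png

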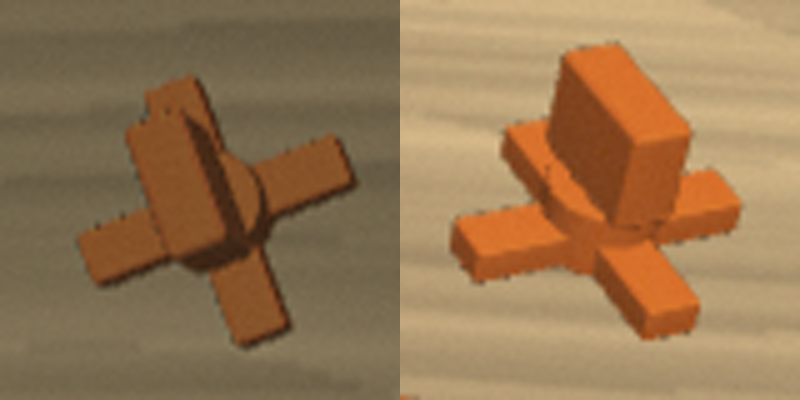

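View pics/wrist0.png

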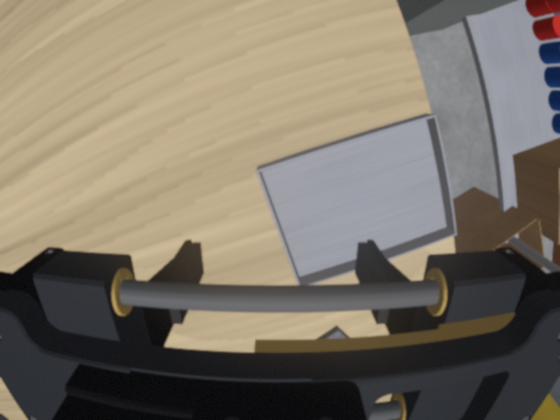

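The crop shows the chosen wheel has four vanes 90° apart. Its bar lies along the upper-left to lower-right pair, with the bar's top face centred near (145,192) in the top picture. Now I'll measure the wheel and the pins.

```bash
python3 - <<'E'
from h import *
t=cv2.imread("pics/top0.png"); s=cv2.imread("pics/scene0.png"); m=mod("top"); ms=mod("scene")
f=lambda P,o:(np.array(P)+.5)/5-.5+o
bar=onz(m,f([(126,128),(186,112),(230,237),(172,260)],[110,155]),.066)
print("bar top c",bar.mean(0).round(4),"len",[np.linalg.norm(bar[i]-bar[(i+1)%4]).round(4) for i in range(4)])
tips=onz(m,f([(172,87),(343,160),(263,334),(89,262)],[110,155]),.014)
print("tips",tips.round(4).tolist(),"c",tips.mean(0).round(4))
ang=lambda v:np.degrees(np.arctan2(v[1],v[0])).round(1)
print("bar yaw",ang(tips[0]-tips[2]),ang(tips[1]-tips[3])+90,ang(bar[0]+bar[1]-bar[2]-bar[3]))
bs=onz(ms,f([(565,55),(617,43),(690,132),(637,145)]-np.array([400,0]),[380,220]),.066); print("scene bar",bs.mean(0).round(4),ang(bs[0]+bs[1]-bs[2]-bs[3]))
for im,mm,n,(x0,x1,y0,y1) in((t,m,"top",(345,430,150,240)),(s,ms,"scene",(140,215,205,265))):
    g=cv2.cvtColor(im,6)[y0:y1,x0:x1]; k=(g<45).astype(np.uint8)
    P=[]
    for c,st,_ in blobs(k,25): 
        print(n,(c+[x0,y0]).round(1),st); P.append(c+[x0,y0])
    W=onz(mm,P,.043 if n=="top" else .045); print(W.round(4).tolist(),W.mean(0).round(4))
    d=W[:,:2]-W[:,:2].mean(0); print(np.linalg.norm(d,axis=1).round(4),(np.degrees(np.arctan2(d[:,1],d[:,0]))%90).round(1))
E
```

```text
bar top c [0.5293 0.3003 0.066 ] len [np.float64(0.0211), np.float64(0.0462), np.float64(0.021), np.float64(0.0488)]
tips [[0.5744, 0.318, 0.014], [0.5469, 0.2554, 0.014], [0.4842, 0.2827, 0.014], [0.5108, 0.3461, 0.014]] c [0.5291 0.3005 0.014 ]
bar yaw 21.4 21.700000000000003 20.6
scene bar [0.532  0.3023 0.066 ] -159.7
top [397.4 173. ] [ 45  16  15  15 157]
top [367.5 185.8] [ 16  29  14  14 151]
top [411.3 202.6] [ 59  46  15  14 162]
top [381.2 215.5] [ 29  59  15  14 157]
[[0.5605, -0.1305, 0.043], [0.5388, -0.0785, 0.043], [0.5087, -0.1521, 0.043], [0.4869, -0.1002, 0.043]] [ 0.5237 -0.1153  0.043 ]
[0.0398 0.0398 0.0397 0.0398] [67.6 67.7 67.7 67.7]Traceback (most recent call last):
  File "<stdin>", line 16, in <module>
  File "h.py", line 11, in onz
    o,d=ray(m,uv); return o+d*((z-o[2])/d[:,2])[:,None]
        ~~~^^^^^^
  File "h.py", line 4, in ray
    uv=np.atleast_2d(np.float64(uv)); p=(uv-[m["cx"],m["cy"]])/m["fx"]
                                         ~~^~~~~~~~~~~~~~~~~~
ValueError: operands could not be broadcast together with shapes (1,0) (2,)
```

Wheel grip at about (0.530, 0.301), bar yaw 21.4°. The seat is at about (0.5235, -0.115), ways at 22.7°. I'll move above the wheel with tool yaw 201.4°.

Request:
carry_out(
  steps="-6 -2.5 1 0 0 -10 8.7; -12 -5 2 0 0 -20 8.7; -18 -7.5 3 0 0 -30 8.7; -24 -10 4 0 0 -40.1 8.7; -30 -12.6 5 0 0 -40.1 8.7",
)

```text
clock: 0.78
tool_pos: [0.4289, 0.3898, 0.2452]
tcp_rot: [180.0, 0.0, -158.5]
contact_force: [0.4, 0.2, 0.0]
grip_width: 0.0869
```

```bash
cat >> h.py <<'E'
def go(x,y,z,yaw):
    from scipy.spatial.transform import Rotation as Ro
    s=observe(); R=Ro.from_euler("xyz",s["tcp_rot"],degrees=True); T=Ro.from_euler("xyz",[180,0,yaw],degrees=True)
    print("t",round(s["clock"],2),"pos",np.round(s["tool_pos"],4),"rpy",np.round(s["tcp_rot"],2),"F",np.round(s["contact_force"],1),"w",round(s["grip_width"],4))
    print("cm",(R.inv().apply(np.array([x,y,z])-s["tool_pos"])*100).round(2),"rv",np.degrees((R.inv()*T).as_rotvec()).round(2))
E
python3 - <<'E'
from h import *
go(.530,.301,.22,201.4)
E
```

```text
t 0.78 pos [0.4289 0.3898 0.2452] rpy [ 179.99    0.   -158.48] F [0.4 0.2 0. ] w 0.0869
cm [ -6.15 -11.97   2.52] rv [0.01 0.   0.12]
```

Request:
carry_out(
  steps="-2.6 -5 1.1 0 0 0 8.7; -5.2 -10.1 2.2 0 0 0 8.7; -5.2 -10.1 2.2 0 0 0 8.7; -5.2 -10.1 2.2 0 0 0 8.7",
)

```text
clock: 1.27
tool_pos: [0.5128, 0.316, 0.2233]
tcp_rot: [180.0, -0.1, -158.7]
contact_force: [0.5, -0.2, 0.6]
grip_width: 0.087
```

```bash
python3 - <<'E'
from h import *
go(.530,.301,.22,201.4)
m=mod("wrist"); w=grab_frame("wrist"); cv2.imwrite("pics/wrist1.png",w[...,::-1]); np.save("w1.npy",m["world_to_cam"])
print(proj(m,[[.53,.301,.066]]))
E
```

```text
t 1.27 pos [0.5128 0.316  0.2233] rpy [ 1.7997e+02 -6.0000e-02 -1.5867e+02] F [ 0.5 -0.2  0.6] w 0.087
cm [-1.06 -2.03  0.32] rv [ 0.03 -0.06 -0.07]
[[253.74171407 222.61642531]]
```

View pics/wrist1.png

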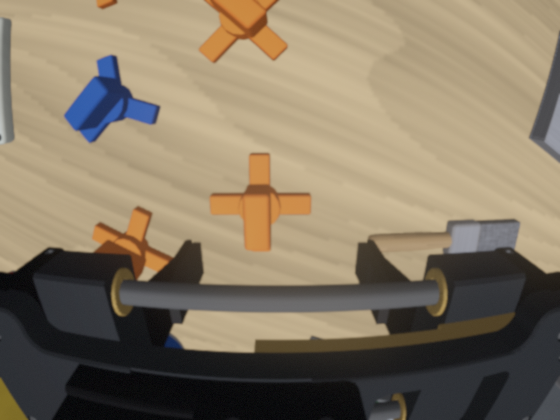

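Wrist view: the target's vane tips are at (211,204), (310,203) and (259,154), and its bar top runs down to (257,250). The fingers straddle it. Next I'll refine the position from these tips.

```bash
python3 - <<'E'
from h import *
m=mod("wrist"); m["world_to_cam"]=np.load("w1.npy")
im=cv2.imread("pics/wrist1.png")[...,::-1]; h=cv2.cvtColor(im,cv2.COLOR_RGB2HSV); k=cv2.inRange(h,(4,150,60),(18,255,255))
b=[x for x in blobs(k) if x[2][204,225]][0]; l=b[2]; print(b[1])
rows=lambda c:np.where(l[:260,c])[0]; cols=lambda r:np.where(l[r])[0]
L=(cols(204).min(),np.mean([rows(c).mean() for c in range(214,228)])); R=(cols(204).max()+.0,np.mean([rows(c).mean() for c in range(293,307)]))
T=(np.mean([cols(r).mean() for r in range(157,168)]),rows(259).min()); Bt=(np.mean([cols(r).mean() for r in range(228,246)]),rows(257).max())
print(L,R,T,Bt)
P=onz(m,[L,R,T],.014); print(P.round(4)); c=(P[0]+P[1])/2; print("axis from LR",c.round(4),"perp yaw",np.degrees(np.arctan2(*(P[0]-P[1])[1::-1])).round(1))
u=(P[2]-c); print("T dist",np.linalg.norm(u),np.degrees(np.arctan2(u[1],u[0])).round(1))
q=onz(m,[Bt],.066); print("bar end",q.round(4),np.linalg.norm((q-c)[0,:2]))
lo,hi=[np.mean([f(cols(r)) for r in range(232,244)]) for f in(np.min,np.max)]
e=onz(m,[(lo,238),(hi,238)],.066); print("bar side mid",e.mean(0).round(4),np.linalg.norm(e[0]-e[1]))
go(.530,.301,.22,201.4)
E
```

```text
[ 211  154   99   97 3689]
(np.int64(211), np.float64(203.60714285714286)) (np.float64(309.0), np.float64(203.0)) (np.float64(259.0), np.int64(154)) (np.float64(257.1111111111111), np.int64(250))
[[0.5463 0.2577 0.014 ]
 [0.5107 0.3471 0.014 ]
 [0.4835 0.2851 0.014 ]]
axis from LR [0.5285 0.3024 0.014 ] perp yaw -68.3
T dist 0.0482131971994221 -158.9
bar end [[0.5523 0.3121 0.066 ]] 0.025653383147856
bar side mid [0.5419 0.3082 0.066 ] 0.019978097510907265
t 1.32 pos [0.5124 0.3166 0.2236] rpy [ 1.7998e+02 -3.0000e-02 -1.5860e+02] F [-0.5  0.   0. ] w 0.0868
cm [-1.07 -2.1   0.36] rv [ 0.02 -0.03  0.  ]
```

Request:
carry_out(
  steps="-1 -1.9 3 0 0 0 8.7; -1 -1.9 6.5 0 0 0 8.7; -1 -1.9 6.5 0 0 0 8.7; -1 -1.9 6.5 0 0 0 8.7",
)

```text
clock: 1.82
tool_pos: [0.5292, 0.3032, 0.16]
tcp_rot: [180.0, 0.1, -158.5]
contact_force: [0.7, 0.2, 0.1]
grip_width: 0.0871
```

```bash
python3 - <<'E'
from h import *
go(.529,.302,.101,201.5)
E
```

```text
t 1.82 pos [0.5292 0.3032 0.16  ] rpy [ 1.7999e+02  8.0000e-02 -1.5853e+02] F [0.7 0.2 0.1] w 0.0871
cm [ 0.07 -0.11  5.9 ] rv [ 0.01  0.08 -0.03]
```

Request:
carry_out(
  steps="0 -0.1 3 0 0 0 8.7; 0 -0.1 5.8 0 0 0 8.7; 0 -0.1 5.8 0 0 0 8.7; 0 -0.1 5.8 0 0 0 5; 0 -0.1 5.8 0 0 0 1.5",
)

```text
clock: 2.45
tool_pos: [0.531, 0.3018, 0.1029]
tcp_rot: [180.0, 0.2, -158.6]
contact_force: [-0.1, 0.3, 0.8]
grip_width: 0.0742
```

Request:
carry_out(
  steps="0 0 0 0 0 0 1.5; 0 0 0 0 0 0 1.5; 0 0 0 0 0 0 1.5; 0 0 0 0 0 0 1.5",
)

```text
clock: 2.95
tool_pos: [0.5297, 0.301, 0.1006]
tcp_rot: [-180.0, -0.0, -158.6]
contact_force: [0.1, 0.3, -0.7]
grip_width: 0.0353
```

Request:
carry_out(
  steps="0 0 0 0 0 0 0; 0 0 0 0 0 0 0; 0 0 0 0 0 0 0; 0 0 0 0 0 0 0",
)

```text
clock: 3.45
tool_pos: [0.5296, 0.3011, 0.1006]
tcp_rot: [180.0, -0.0, -158.6]
contact_force: [0.2, 0.5, -0.3]
grip_width: 0.0216
```

Request:
carry_out(
  steps="0 0 -2 0 0 0 0; 0 0 -5 0 0 0 0; 0 0 -8 0 0 0 0; 0 0 -10 0 0 0 0; 0 0 -10 0 0 0 0",
)

```text
clock: 4.08
tool_pos: [0.5309, 0.3015, 0.2033]
tcp_rot: [180.0, 0.3, -158.6]
contact_force: [-0.1, 0.4, -1.4]
grip_width: 0.0219
```

```bash
python3 - <<'E'
from h import *
go(.5235,-.115,.2,202.7)
m=mod("wrist"); w=grab_frame("wrist"); cv2.imwrite("pics/wrist2.png",w[...,::-1])
E
```

```text
t 4.08 pos [0.5309 0.3015 0.2033] rpy [ 180.      0.26 -158.62] F [-0.1  0.4 -1.4] w 0.0219
cm [ 15.87 -38.51   0.26] rv [-0.    0.26 -1.32]
```

View pics/wrist2.png

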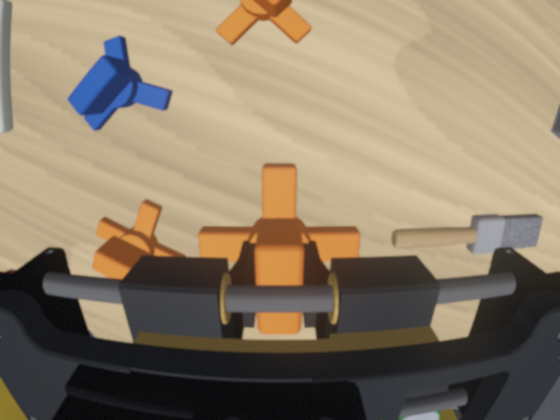

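The wheel is held level and off the table. Moving on to the feeder.

Request:
carry_out(
  steps="1.5 -3.5 0 0 0 0 0; 3.5 -8.5 0 0 0 0 0; 5.5 -13.5 0 0 0 -0.6 0; 7.5 -18.5 0 0 0 -1.3 0; 9.5 -23.5 0 0 0 -1.3 0",
)

```text
clock: 4.75
tool_pos: [0.5256, 0.046, 0.1989]
tcp_rot: [179.9, -0.1, -157.3]
contact_force: [1.1, 0.2, -1.3]
grip_width: 0.0219
```

```bash
python3 - <<'E'
from h import *
go(.5235,-.115,.2,202.7)
E
```

```text
t 4.75 pos [0.5256 0.046  0.1989] rpy [ 1.7993e+02 -1.5000e-01 -1.5730e+02] F [ 1.1  0.2 -1.3] w 0.0219
cm [  6.41 -14.77  -0.12] rv [ 0.07 -0.15 -0.  ]
```

Request:
carry_out(
  steps="2 -4.5 0 0 0 0 0; 4 -9 0 0 0 0 0; 6.4 -14.8 0 0 0 0 0; 6.4 -14.8 0 0 0 0 0; 6.4 -14.8 0 0 0 0 0",
)

```text
clock: 5.38
tool_pos: [0.524, -0.1134, 0.1991]
tcp_rot: [179.9, -0.1, -157.4]
contact_force: [0.1, -0.1, -2.4]
grip_width: 0.0222
```

Request:
carry_out(
  steps="0 0 0 0 0 0 0; 0 0 0 0 0 0 0",
)

```text
clock: 5.62
tool_pos: [0.5249, -0.1123, 0.2004]
tcp_rot: [180.0, -0.0, -157.2]
contact_force: [-0.6, -0.5, -2.3]
grip_width: 0.0219
```

```bash
python3 - <<'E'
from h import *
go(.5235,-.115,.2,202.7)
m=mod("wrist"); w=grab_frame("wrist"); np.save("w3.npy",m["world_to_cam"]); cv2.imwrite("pics/wrist3.png",w[...,::-1])
print(proj(m,[[.5235,-.115,.03]]))
E
```

```text
t 5.62 pos [ 0.5249 -0.1123  0.2004] rpy [ 1.7997e+02 -2.0000e-02 -1.5721e+02] F [-0.6 -0.5 -2.3] w 0.0219
cm [ 0.23 -0.2   0.04] rv [ 0.03 -0.02  0.09]
[[276.08678232 202.80354251]]
```

View pics/wrist3.png

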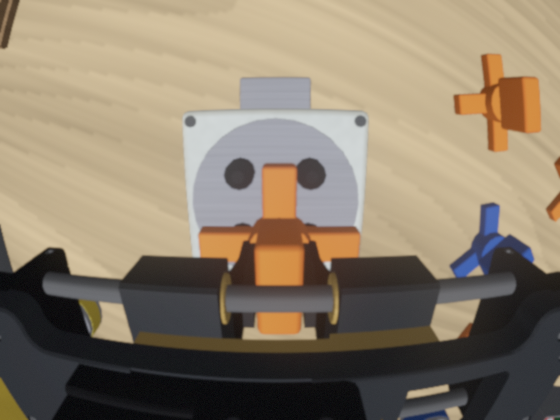

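Wrist view: the front vane points between the pins at (240,174) and (311,173), and the side vanes end at x = 200 and 359. I'll compare wheel and seat in this one picture.

```bash
python3 - <<'E'
from h import *
m=mod("wrist"); m["world_to_cam"]=np.load("w3.npy")
im=cv2.imread("pics/wrist3.png"); h=cv2.cvtColor(im,40); k=cv2.inRange(h,(4,150,60),(18,255,255))
b=[x for x in blobs(k) if x[2][200,280]][0]; l=b[2]; cols=lambda r:np.where(l[r])[0]; rows=lambda c:np.where(l[:,c])[0]
T=(np.mean([cols(r).mean() for r in range(170,215)]),rows(279).min())
xs=[cols(r) for r in range(235,250)]; L=(np.median([x.min() for x in xs]),242.); R=(np.median([x.max() for x in xs]),242.)
print(T,L,R, [ (c,rows(c).min(),rows(c).max()) for c in (205,215,345,355)])
zt=.2004-.101+.014
P=onz(m,[L,R,T],zt); c=(P[0]+P[1])/2; print(P.round(4),"LR mid",c.round(4),np.linalg.norm(P[0]-P[1]))
A=onz(m,[(np.mean(cols(172)),172),(np.mean(cols(212)),212)],zt); v=A[0]-A[1]; print("front vane yaw",np.degrees(np.arctan2(v[1],v[0])).round(1))
g=cv2.cvtColor(im,6)[150:198,215:335]; 
pins=[c0+[215,150] for c0,st,_ in blobs((g<70).astype(np.uint8),200)]; print(pins)
W=onz(m,pins,.042); print(W.round(4),np.linalg.norm(W[0]-W[1])); d=W[0]-W[1]; ya=np.degrees(np.arctan2(d[1],d[0])); print("pin line",ya)
mid=W.mean(0); n=np.array([-d[1],d[0],0])/np.linalg.norm(d)
for s in(1,-1): print("seat cand",(mid+s*n*.02828).round(4))
E
```

```text
(np.float64(279.1222222222222), np.int64(167)) (np.float64(201.0), 242.0) (np.float64(358.0), 242.0) [(205, np.int64(232), np.int64(257)), (215, np.int64(232), np.int64(257)), (345, np.int64(231), np.int64(257)), (355, np.int64(232), np.int64(257))]
[[ 0.5412 -0.157   0.1134]
 [ 0.5038 -0.068   0.1134]
 [ 0.48   -0.1306  0.1134]] LR mid [ 0.5225 -0.1125  0.1134] 0.09657036013932156
front vane yaw -157.9
[array([240.53051643, 172.11971831]), array([309.82089552, 172.66311301])]
[[ 0.5076 -0.152   0.042 ]
 [ 0.4869 -0.1014  0.042 ]] 0.05473460876844059
pin line -67.6900407019206
seat cand [ 0.5234 -0.1159  0.042 ]
seat cand [ 0.4711 -0.1374  0.042 ]
```

Request:
carry_out(
  steps="0.2 -0.25 0 0 0 0 0; 0.2 -0.25 1.5 0 0 0 0; 0.2 -0.25 3.4 0 0 0 0; 0.2 -0.25 3.4 0 0 0 0; 0.2 -0.25 3.4 0 0 0 0",
)

```text
clock: 6.3
tool_pos: [0.5238, -0.1167, 0.1661]
tcp_rot: [180.0, -0.0, -157.3]
contact_force: [0.0, 1.1, -2.1]
grip_width: 0.0219
```

```bash
python3 - <<'E'
from h import *
go(.5235,-.1155,.131,202.7)
E
```

```text
t 6.3 pos [ 0.5238 -0.1167  0.1661] rpy [ 1.7996e+02 -4.0000e-02 -1.5733e+02] F [ 0.   1.1 -2.1] w 0.0219
cm [-0.02  0.12  3.51] rv [ 0.04 -0.04 -0.03]
```

Request:
carry_out(
  steps="0 0.1 0.8 0 0 0 0; 0 0.1 1.6 0 0 0 0; 0 0.1 2 0 0 0 0; 0 0.1 2 0 0 0 0",
)

```text
clock: 6.8
tool_pos: [0.5233, -0.1157, 0.1461]
tcp_rot: [180.0, -0.0, -157.3]
contact_force: [-0.8, -0.1, -2.1]
grip_width: 0.022
```

Request:
carry_out(
  steps="0 0 0.5 0 0 0 0; 0 0 1 0 0 0 0; 0 0 1.4 0 0 0 0; 0 0 1.4 0 0 0 0",
)

```text
clock: 7.3
tool_pos: [0.5233, -0.1157, 0.1321]
tcp_rot: [180.0, -0.0, -157.3]
contact_force: [-0.9, 0.2, -2.2]
grip_width: 0.0219
```

```bash
python3 - <<'E'
from h import *
go(.5235,-.1155,.131,202.7)
E
```

```text
t 7.3 pos [ 0.5233 -0.1157  0.1321] rpy [ 1.7996e+02 -4.0000e-02 -1.5733e+02] F [-0.9  0.2 -2.2] w 0.0219
cm [-0.03  0.01  0.11] rv [ 0.04 -0.04 -0.03]
```

Clear of the pins, with no contact. Now pressing in small steps.

Request:
carry_out(
  steps="0 0 0.05 0 0 0 0; 0 0 0.1 0 0 0 0; 0 0 0.15 0 0 0 0; 0 0 0.15 0 0 0 0",
)

```text
clock: 7.8
tool_pos: [0.5236, -0.1158, 0.1312]
tcp_rot: [-180.0, 0.0, -157.3]
contact_force: [-0.5, 0.5, -2.4]
grip_width: 0.0221
```

Request:
carry_out(
  steps="0 0 0.05 0 0 0 0; 0 0 0.1 0 0 0 0; 0 0 0.1 0 0 0 0",
)

```text
clock: 8.18
tool_pos: [0.5237, -0.1158, 0.1305]
tcp_rot: [-180.0, 0.0, -157.3]
contact_force: [-2.8, -0.1, 2.7]
grip_width: 0.0217
```

Request:
carry_out(
  steps="0 0 0.1 0 0 0 0; 0 0 0.2 0 0 0 0; 0 0 0.2 0 0 0 0",
)

```text
clock: 8.55
tool_pos: [0.5238, -0.1158, 0.1305]
tcp_rot: [180.0, -0.0, -157.3]
contact_force: [-10.0, 2.3, 19.1]
grip_width: 0.0218
```

Request:
carry_out(
  steps="0 0 0.1 0 0 0 0; 0 0 0.2 0 0 0 0; 0 0 0.2 0 0 0 0",
)

```text
clock: 8.93
tool_pos: [0.5239, -0.1158, 0.1304]
tcp_rot: [180.0, -0.0, -157.3]
contact_force: [-18.1, 5.2, 34.1]
grip_width: 0.022
```

The height stopped at 0.1305, which is the 0.1006 grasp height plus the 30 mm disc, while the force rose to about 36 N. So the wheel is home. I'll check with the scene camera before letting go.

```bash
python3 - <<'E'
from h import *
a=grab_frame("scene"); cv2.imwrite("pics/scene4.png",cv2.resize(a[170:290,110:250,::-1],(700,600),interpolation=2))
go(.5235,-.1155,.131,202.7)
E
```

```text
t 8.97 pos [ 0.5239 -0.1158  0.1304] rpy [ 1.7999e+02 -4.0000e-02 -1.5729e+02] F [-16.8   5.4  33.7] w 0.0219
cm [ 0.02  0.04 -0.06] rv [ 0.01 -0.04  0.01]
```

View pics/scene4.png

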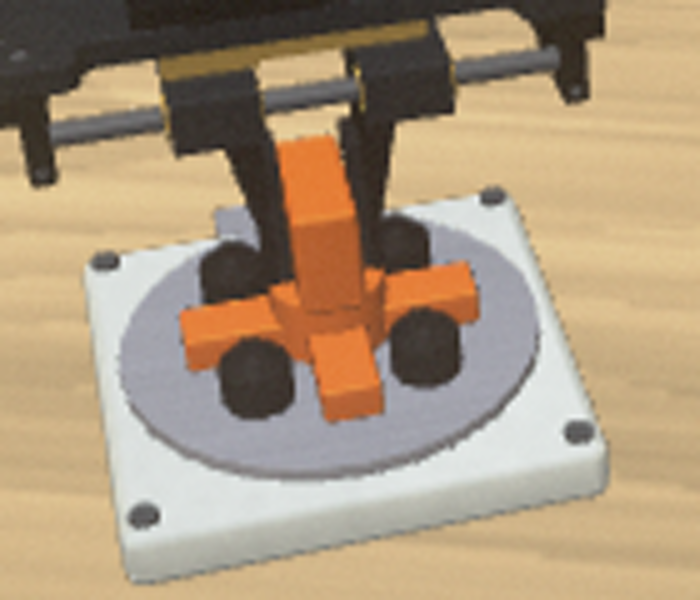

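The vanes lie between the four pins with their underside on the disc. Easing the load off to a light press, then opening.

Request:
carry_out(
  steps="0 0 -0.15 0 0 0 0; 0 0 -0.3 0 0 0 0; 0 0 -0.35 0 0 0 0; 0 0 -0.35 0 0 0 0",
)

```text
clock: 9.48
tool_pos: [0.5239, -0.1159, 0.1305]
tcp_rot: [-180.0, 0.0, -157.3]
contact_force: [-2.6, 0.2, 7.0]
grip_width: 0.0217
```

Request:
carry_out(
  steps="0 0 0 0 0 0 4; 0 0 0 0 0 0 6; 0 0 0 0 0 0 7; 0 0 0 0 0 0 7; 0 0 0 0 0 0 7",
)

```text
clock: 10.1
tool_pos: [0.5237, -0.1158, 0.1296]
tcp_rot: [180.0, -0.0, -157.3]
contact_force: [-0.5, 0.2, 0.7]
grip_width: 0.0633
```

Request:
carry_out(
  steps="0 0 -0.5 0 0 0 7; 0 0 -2 0 0 0 7; 0 0 -5 0 0 0 7; 0 0 -9 0 0 0 7; 0 0 -12 0 0 0 7",
)

```text
clock: 10.72
tool_pos: [0.5242, -0.116, 0.2529]
tcp_rot: [-179.9, 0.1, -157.3]
contact_force: [-0.3, -0.1, 0.3]
grip_width: 0.0697
```

```bash
python3 - <<'E'
from h import *
a=grab_frame("scene"); m=mod("scene"); cv2.imwrite("pics/scene5.png",a[60:420,60:540,::-1])
c,s=np.cos(np.radians(22.7)),np.sin(np.radians(22.7)); w=[(.0237+.5-.0*c,-.1158)]
B=np.array([[.5237+u*c-v*s,-.1158+u*s+v*c,.096] for u in(.025,-.025) for v in(.011,-.011)])
print("expected bar top corners, crop px",(proj(m,B)-[60,60]).round(1).tolist())
E
```

```text
expected bar top corners, crop px [[121.0, 151.4], [107.4, 153.6], [116.3, 135.1], [103.2, 137.1]]
```

View pics/scene5.png

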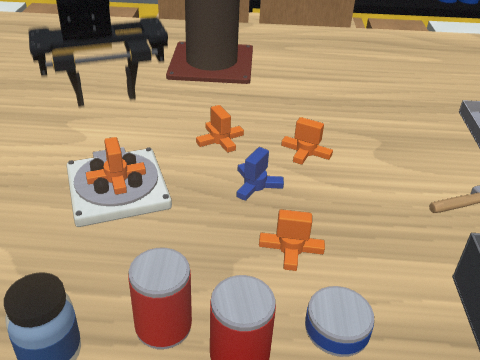

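The wheel is seated upright at (115,165) in the crop, vanes between the pins. Its bar top matches the projected home corners, the gripper is clear, and the blue wheel and the others are undisturbed. Handing in.

```bash
python3 -c "
from h import *
print(job_done())"
```

```text
the job is handed in; nothing more can be done
None
```

The orange four-vane wheel farthest to the robot's left is now fully home on the feeder's steel disc, and the job is handed in at about 10.8 s of the 35 s allowed. I picked it up by its grip bar, turned it about 1° to line up with the ways between the pins, pressed it down, eased off and then let go.

- **Seated:** under a press of about 36 N the tool stopped at z = 0.1305 m. That is the grasp height of 0.1006 m plus the 30 mm disc, so the wheel's underside lies on the disc.
- **After letting go:** the last scene picture shows the wheel upright with its vanes between the four pins. By eye, its bar top matches where I projected it for fully home.
- **Gripper and other wheels:** the gripper is clear at z = 0.25 m with near-zero force. The blue wheel and the other orange wheels look untouched.
- **What disagreed:** a sideways force of up to 18 N built up in x during the press; it fell to 3 N when I eased off and the wheel did not move. One wheel position read from the scene camera was about 3 mm off the other two views, so I left it out.

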